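# Clear the tall sleeve and shut the seal box

### The job

The blue compartment box cannot be shut because a tall steel sleeve is standing in one of its compartments. Take that sleeve out and stand it upright on the green mat clear of the box, then shut the lid fully. Leave the low parts in the box and the other things on the mat where they are.

Things in the scene. Friction and masses are not known exactly. Their poses are not given: they have to be found in the camera images.
- seal_box: Blue compartment box, open clear lid, fixed on the mat, 113 (x) x 152 (y) x 37 mm. Origin: centre of its underside. Lid hinged along the back (+x), front is -x. Walls 2 mm thick, 34 mm high; floor 2 mm thick. Dividers 28 mm high along x at y = -25 and +25 mm make three columns 47 mm wide, halved at x = 0; the three parts stand in the front (-x) halves. Small seals on the floor are no hindrance.
- seal_box_lid (a joint): Lid hinge, rad: 0 shut flat on the walls, 1.92 fully open (20 degrees past upright). Hinge line along the box's y at x = +54, z = 35 mm; clear plate 2 mm thick, 152 mm wide, reaching 108 mm from the hinge. Turns under 1 N at its edge; friction holds it at angles above 0.75, below that it sinks slowly: push it over from behind and press it down all the way. No catch.
- sleeve: The obstacle: a plain grey steel sleeve (short tube) 36 mm in diameter and 49 mm high, 0.16 kg, standing in one of the three compartments, so that its top is 51 mm above the mat and 17 mm above the box's walls. Origin: centre of its underside, z up its axis.
- cap_nut: Brass cap nut with ribbed side, 30 mm in diameter, 22 mm high, standing in another compartment below the lid's level; stays there. Origin: centre of its underside.
- plug: Grey steel blanking plug, 27 mm in diameter, 22 mm high, standing in the remaining compartment below the lid's level; stays there. Origin: centre of its underside.
- mat_sleeve: A second grey steel sleeve like the first (36 mm in diameter, 49 mm high), already standing on the mat at the left of the box; leave alone. Origin: centre of its underside.
- tape_reel: Blue reel of thread tape lying flat on the mat at the right of the box, 56 mm in diameter, 13 mm high; leave alone. Origin: centre of its underside.
Things that resemble listed ones, but are neither listed nor needed, are in the scene too. There is more than one size of the seal_box; the job needs the larger.

How it is judged:
By the outcome, as a careful person would: the job done as asked, in the order asked, and still so for the second after the job is handed in, with the robot touching nothing.
It also fails if it takes over 48 s, if anything falls off the work surface, if the arm or the gripper's body presses on something with over 40 N, if the wrist force passes 120 N, or if a joint passes its speed limit or range.

### The arm

A 6-joint arm with a two-finger parallel gripper is mounted at the origin on the work surface; the furniture and walls round the work are solid. World frame = base frame: x ahead of the robot, y to its left, z up, the work surface at z = 0. Lengths are in m, angles in degrees, forces in N, time in s.
With the tool pointing down it reaches from about 0.25 to 0.775 m from the base axis. Payload 4 kg.
Tool frame: the origin (TCP) lies at the very end of the fingers, on their centre line; the grasp point (between the pads) lies 19 mm behind it; z points along the fingers, y is the direction in which the jaws open and shut (so a half turn about z gives the same grasp; the last joint's range is limited). The gripper opens to 85 mm and grips with 20 to 120 N. Pads are 22 mm wide; open, the fingers measure 114 mm over their backs; the gripper's body (76 mm by 85 mm) begins 54 mm behind the grasp point. The pads swing forward as they close: fully open they stand 13 mm farther back than shut.
Start: joints at [-70.651, 4.996, 78.535, -0, 96.463, -5.907], TCP at [0.235, -0.497, 0.195] pointing down, gripper open.
Joint ranges: [-177.83, 177.83], [-43.37, 116.18], [15.69, 146.23], [-61.86, 241.86], [9.47, 152.12], [-147.06, 147.06]. Speed limits (degrees/s): [159.86, 159.86, 180, 180, 180, 180].

### API

Orientations are given as a 3x3 rotation matrix whose columns are the frame's x, y, z axes.
In Python, from plant import telemetry, imaging, manip gives the robot as it stands.
- The arm moves only by the tool send_rows, never from a script. Its argument "series" is a list of rows, each a list of 4 numbers: the shift along the tool's x, y, z in mm, then the turn about the tool's z in degrees. A call has 1 to 8 rows; each row is the pose to reach, as a shift and turn from the pose measured when the call began, along the tool's axes at that moment; what a row does not reach only later rows make up. A row lasts 1/10 s, in which the tool goes at most 50 mm and 8.59 degrees, less where a joint would pass 70% of its speed; a pose out of reach is approached as far as the arm can. A call with a gripper value outside its range is refused whole. "hand" is the opening, from 0 (shut) to 1 (fully open), set as the call begins (left out, the last holds). The fingers move at their own pace and stop on an object; "newtons" is the grip in N (left out, the last holds). Time passes only in rows, so rows that repeat a pose let the fingers close. It gives the time, the measured TCP pose, the force and the opening at its end, in the units of the state.
- telemetry.get_obs(): the state, without advancing time (a new reading comes with each control period).
- imaging.camera(name): name is "scene" or "side" or "wrist"; returns a dict with "frame" (384x512x3 uint8, red, green, blue), "fov_y" (degrees; the focal length in pixels is half the picture's height over the tangent of half this angle, whatever the lens; pixels are square), "cx", "cy" (the principal point, pixels), "k1" (the pictures are not rectified: a ray, as slopes to the right and down, at radius r is drawn at 1 + k1 r^2 times it, then the intrinsics apply), "view" (4x4, takes a point from world to camera coordinates). Camera axes: x right, y up, looking along -z (the intrinsics and any distortion apply to the point x, -y, -z); pixel columns grow to the right and rows downward; lengths in m; the calibration is good to about 2 mm. A picture is of the moment at which its call begins. There is no depth.
- manip.hand_in(): hands the job in, once; it reports no verdict.
The state is a dict: "time": time; "joint_pos": joint angles; "joint_velocities": joint speeds; "joint_efforts": joint torques, N m; "tcp_pos": TCP position; "tcp_rot": TCP orientation; "contact_force": force on the tool from outside, world axes, zero at the start; "torque": the same for the moment, N m; "opening": finger opening in m.
Only numpy, scipy, OpenCV 4.12 (cv2) and the standard library are available. Lean on these libraries where they do the work, as an engineer would, in place of code of your own. Each camera call takes 0.05 s, during which the arm holds its last target.

## Working session

There is one attempt and no reset: what is moved stays moved. The work goes in short steps, Python scripts to look and compute and a tool call to move; the robot and the scene stay as the last step left them, time stands still between calls to the robot, and variables do not carry over. Pictures are saved under pics/ and viewed, and the job is handed in when it is done.

Besides the shell and the picture viewer there is one more tool, called by a JSON object that holds its "api" and its "payload". send_rows: Moves the arm, as the interface text tells. Its arguments: {"type":"object","properties":{"series":{"type":"array"},"hand":{"type":"number"},"newtons":{"type":"number"}},"required":["series"]}

```bash
ls; mkdir -p pics
cat > h.py <<'E'
import numpy as np, cv2
from plant import telemetry, imaging, manip
def grab(n,f):
    c=imaging.camera(n); cv2.imwrite(f'pics/{f}.png',cv2.cvtColor(c['frame'],cv2.COLOR_RGB2BGR)); 
    np.savez(f'pics/{f}.npz',**{k:c[k] for k in c}); return c
def load(f): return dict(np.load(f'pics/{f}.npz'))
def K(c):
    f=192/np.tan(np.radians(float(c['fov_y']))/2)
    return f,float(c['cx']),float(c['cy']),float(c['k1'])
def proj(c,P):
    f,cx,cy,k=K(c); P=np.atleast_2d(P); q=(c['view']@np.c_[P,np.ones(len(P))].T).T
    u=q[:,0]/-q[:,2]; v=-q[:,1]/-q[:,2]; s=1+k*(u*u+v*v)
    return np.c_[cx+f*u*s,cy+f*v*s]
def ray(c,px):
    f,cx,cy,k=K(c); p=np.array(px,float); d=np.array([[f,0,cx],[0,f,cy],[0,0,1.]])
    u=cv2.undistortPoints(p.reshape(1,1,2),d,np.array([k,0,0,0.]))[0,0]
    V=c['view']; R=V[:3,:3]; o=-R.T@V[:3,3]; w=R.T@np.array([u[0],-u[1],-1]); return o,w
def onz(c,px,z):
    o,w=ray(c,px); return o+w*(z-o[2])/w[2]
def crop(f,x0,y0,x1,y1,s,out):
    im=cv2.imread(f'pics/{f}.png')[y0:y1,x0:x1]; cv2.imwrite(f'pics/{out}.png',cv2.resize(im,None,fx=s,fy=s,interpolation=cv2.INTER_CUBIC))
E
python3 - <<'E'
from h import *
for n in ["scene","side","wrist"]:
    c=grab(n,n+"0"); print(n,K(c),-c['view'][:3,:3].T@c['view'][:3,3])
s=telemetry.get_obs(); print(s['time'],s['tcp_pos'],s['tcp_rot'],s['opening'],s['contact_force'])
E
```

```text
pics
scene (np.float64(348.35008762863725), 252.07973455086034, 195.7985136781994, -0.05076549000385574) [ 0.33041778 -0.45199493  0.72630633]
side (np.float64(360.407504152058), 258.0774122074792, 191.70055645044422, -0.040274951530658354) [0.51060946 0.85637377 0.52241111]
wrist (np.float64(289.3872836108519), 250.85602043394238, 193.93065595904383, -0.008662921162242538) [ 0.29791744 -0.46739387  0.37227824]
0.15 [ 0.23452359 -0.49698264  0.19397963] [[ 9.04390687e-01  4.26704989e-01 -5.80944070e-04]
 [ 4.26705340e-01 -9.04389139e-01  1.68477862e-03]
 [ 1.93503936e-04 -1.77159003e-03 -9.99998412e-01]] 0.08511245455678773 [-0.12758128  0.30947908  0.19732204]
```

View pics/scene0.png

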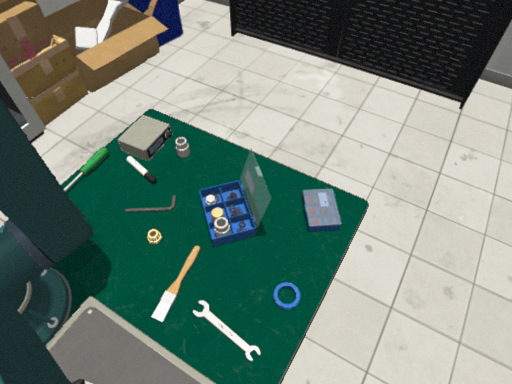

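View pics/side0.png

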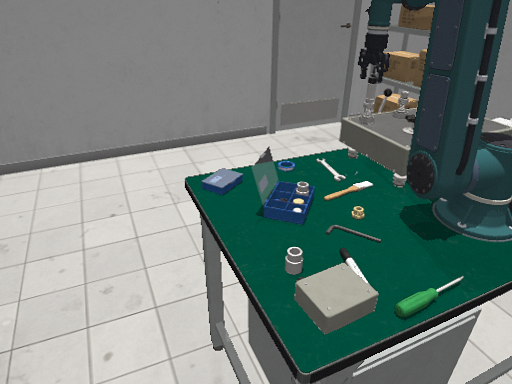

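View pics/wrist0.png

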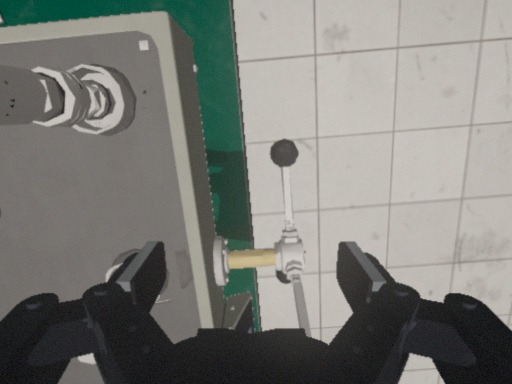

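Run:
```python
from h import *
crop('scene0',185,140,285,255,6,'c1')
crop('side0',225,135,335,235,6,'c2')
for f,pts in (('scene0',[(222,228),(211,200),(217,213),(182,155),(320,208)]),('side0',[(303,186),(299,203),(297,211),(294,252)])):
    c=load(f)
    for p in pts: print(f,p,onz(c,p,.05).round(3),onz(c,p,.0).round(3))
```

```text
scene0 (222, 228) [ 0.464 -0.053  0.05 ] [ 0.474 -0.024  0.   ]
scene0 (211, 200) [0.476 0.031 0.05 ] [0.486 0.066 0.   ]
scene0 (217, 213) [ 0.472 -0.01   0.05 ] [0.482 0.022 0.   ]
scene0 (182, 155) [0.471 0.204 0.05 ] [0.481 0.253 0.   ]
scene0 (320, 208) [ 0.69  -0.117  0.05 ] [ 0.716 -0.092  0.   ]
side0 (303, 186) [ 0.466 -0.027  0.05 ] [ 0.461 -0.12   0.   ]
side0 (299, 203) [0.477 0.066 0.05 ] [ 0.473 -0.018  0.   ]
side0 (297, 211) [0.482 0.105 0.05 ] [0.479 0.025 0.   ]
side0 (294, 252) [0.488 0.264 0.05 ] [0.485 0.202 0.   ]
```

View pics/c1.png

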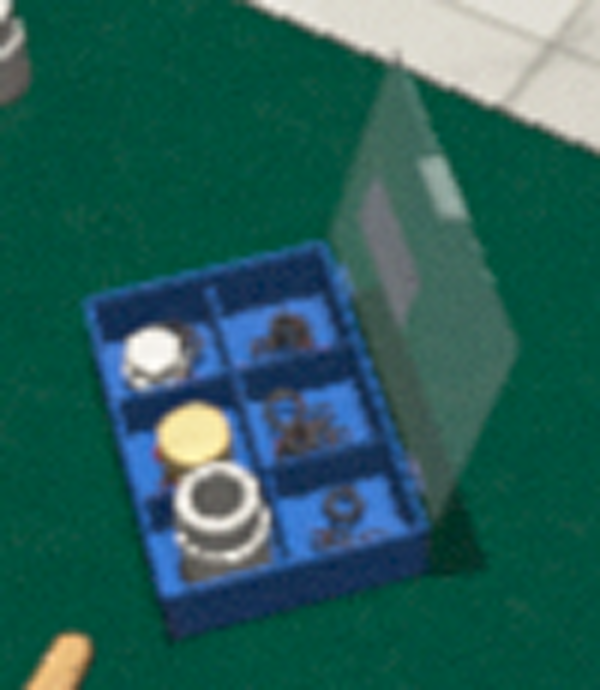

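View pics/c2.png

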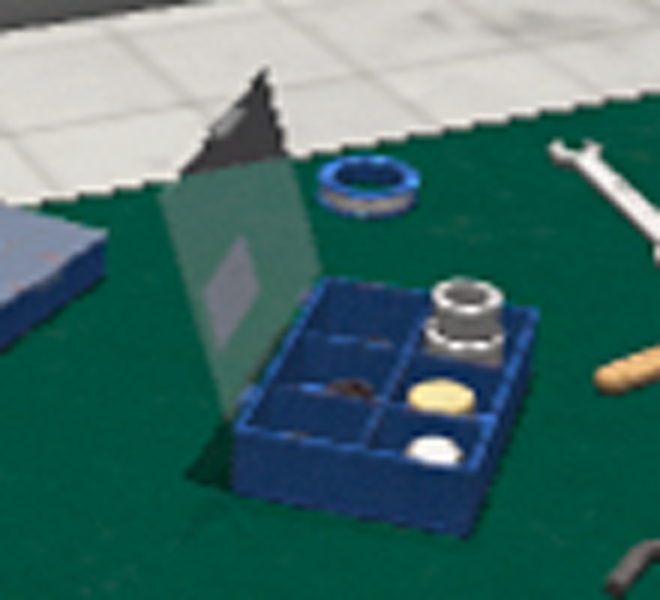

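```bash
cat > fit.py <<'E'
from h import *
from scipy.optimize import least_squares
S=load('scene0'); D=load('side0')
loc=np.array([[-56.5,76],[56.5,76],[-56.5,-76],[56.5,-76]])/1e3
sc=np.array([[199.7,190],[239.2,180.5],[213,240],[255.8,228.3]]); sd=np.array([[305.8,212],[265,207],[314.5,187],[278,182.5]])
def W(p,z=.034):
    c,s=np.cos(p[2]),np.sin(p[2]); return np.c_[loc@np.array([[c,s],[-s,c]])+p[:2],np.full(4,z)]
f=lambda p:np.r_[(proj(S,W(p))-sc).ravel(),(proj(D,W(p))-sd).ravel()]
r=least_squares(f,[.5,0,0]); print(r.x,np.degrees(r.x[2])); print(r.fun.reshape(-1,2).round(1))
for a,b,n in ((( 221.2,222.8),(302.8,184.5),.051),):
    print(onz(S,a,n),onz(D,b,n))
    c,s=np.cos(r.x[2]),np.sin(r.x[2]); q=r.x[:2]+np.array([[c,-s],[s,c]])@np.array([-.0275,-.05]); print('front right comp',q)
print('reel',onz(S,(287,295),.013)); print('matsleeve',onz(S,(181.5,143),.049))
print('brush',onz(S,(197,250),.01),'wrench',onz(S,(200,305),.0),'brass',onz(S,(154,237),.02))
print('mat edge',onz(S,(280,383),0),onz(S,(367,203),0), 'lid top',onz(S,(251,152),.135),onz(S,(270,198),.135))
E
python3 fit.py
```

```text
[ 0.4998609   0.00157476 -0.19902735] -11.403426916653498
[[-3.2  0.5]
 [ 0.3 -0.9]
 [-2.4  0.9]
 [ 2.1 -0.5]
 [-0.2  1.2]
 [-2.6 -1.1]
 [ 0.7 -1.2]
 [-1.1 -2.4]]
[ 0.46838208 -0.04023378  0.051     ] [ 0.46632726 -0.03347949  0.051     ]
front right comp [ 0.46301797 -0.04200102]
reel [ 0.51828627 -0.24754723  0.013     ]
matsleeve [0.48664022 0.24811539 0.049     ]
brush [ 0.39541302 -0.05454404  0.01      ] wrench [ 0.3489342 -0.1725504  0.       ] brass [0.31973536 0.02058812 0.02      ]
mat edge [ 0.41865932 -0.38302597  0.        ] [ 0.83056686 -0.13907581  0.        ] lid top [0.59755216 0.05021269 0.135     ] [ 0.56792777 -0.08645834  0.135     ]
```

{"api": "send_rows", "payload": {"series": [[0,0,-40,0],[20,-10,-60,8],[60,-40,-60,16],[100,-70,-60,24],[140,-100,-60,32],[180,-130,-60,36.7],[220,-160,-60,36.7],[260,-190,-60,36.7]], "hand": 1, "newtons": 50}}

```text
time: 0.95
tcp_pos: [0.3875, -0.2153, 0.2541]
tcp_rot: [[0.98, -0.199, -0.0], [-0.199, -0.98, 0.002], [-0.001, -0.002, -1.0]]
contact_force: [0.4, -0.1, -1.1]
opening: 0.0851
```

```bash
cat > go.py <<'E'
import sys
from h import *
# go.py x y z yaw : world TCP target -> tool shift mm, turn
s=telemetry.get_obs(); R=np.array(s['tcp_rot']); p=np.array(s['tcp_pos'])
t=np.array([float(a) for a in sys.argv[1:4]]); yaw=np.degrees(np.arctan2(R[1,0],R[0,0]))
print('t',s['time'],'tcp',p.round(4),'yaw',yaw.round(2),'F',np.round(s['contact_force'],1),'open',s['opening'],'q',np.round(s['joint_pos'],0))
print('shift',(R.T@(t-p)*1e3).round(1),'turn',-(float(sys.argv[4])-yaw))
E
python3 go.py .41 -.03 .2 -11.4
```

```text
t 0.95 tcp [ 0.3875 -0.2153  0.2541] yaw -11.48 F [ 0.4 -0.1 -1.1] open 0.08514734858548473 q [-36.  -9.  85.   0. 104.  65.]
shift [ -14.7 -186.    54.4] turn -0.07648336678726686
```

{"api": "send_rows", "payload": {"series": [[-5,-45,0,0],[-10,-90,10,0],[-15,-135,30,0],[-15,-175,45,0],[-15,-186,54,0],[-15,-186,54,0]]}}

```text
time: 1.55
tcp_pos: [0.4088, -0.0287, 0.1987]
tcp_rot: [[0.981, -0.196, -0.004], [-0.196, -0.981, 0.002], [-0.004, -0.001, -1.0]]
contact_force: [0.4, -0.7, 0.7]
opening: 0.0856
```

```bash
python3 -c "
from h import *
grab('wrist','w1')"; python3 go.py .465 -.038 .1 -11.4
```

```text
t 1.6 tcp [ 0.4093 -0.03    0.1998] yaw -11.39 F [ 0.3 -0.5  0.1] open 0.08532604395981894 q [-12. -13.  95.   0.  98.  89.]
shift [56.4 -3.1 99.7] turn 0.006404819604082235
```

View pics/w1.png

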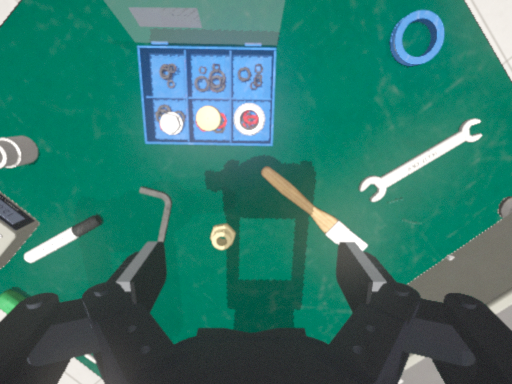

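Run:
```python
from h import *
crop('w1',120,20,300,160,4,'c3')
```

```text
(no output)
```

View pics/c3.png

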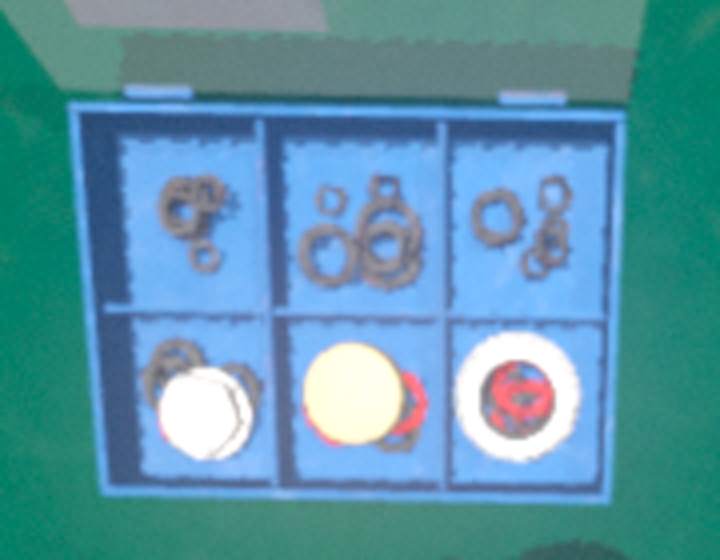

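Run:
```python
from h import *
from scipy.optimize import least_squares
c=load('w1'); g=lambda x,y:(120+x/4-.4,20+y/4-.4)
P=[onz(c,g(*q),.034) for q in ((102,494),(70,105),(610,500),(627,112))]
for p in P: print(p.round(4))
print('edges',[np.linalg.norm(P[a]-P[b]).round(4) for a,b in((0,1),(2,3),(0,2),(1,3))])
m=np.array([g(102,494),g(70,105),g(610,500),g(627,112)])
import importlib,sys,io,contextlib
loc=np.array([[-56.5,76],[56.5,76],[-56.5,-76],[56.5,-76]])/1e3
def W(p):
    k,s=np.cos(p[2]),np.sin(p[2]); return np.c_[loc@np.array([[k,s],[-s,k]])+p[:2],np.full(4,.034)]
r=least_squares(lambda p:(proj(c,W(p))-m).ravel(),[.5,0,-.2]); print(r.x,np.degrees(r.x[2]),r.fun.reshape(-1,2).round(2))
for z in(.049,.051): print('sleeve',onz(c,g(516,397),z))
print('nut',onz(c,g(353,393),.024),'plug',onz(c,g(207,413),.024))
for n in ('reel',(418,38)),('br',(265,170)),('wr',(475,128)),('wr2',(372,190)): print(n,onz(c,n[1],.005))
```

```text
[0.4645 0.0871 0.034 ]
[0.5661 0.0648 0.034 ]
[ 0.4335 -0.0591  0.034 ]
[ 0.5347 -0.0819  0.034 ]
edges [np.float64(0.104), np.float64(0.1038), np.float64(0.1494), np.float64(0.15)]
[ 0.49881208  0.00289064 -0.21336023] -12.224640773296594 [[-0.46  4.38]
 [-1.48 -3.98]
 [ 1.15  4.92]
 [ 0.84 -3.49]]
sleeve [ 0.46811291 -0.0380584   0.049     ]
sleeve [ 0.46817445 -0.0380897   0.051     ]
nut [0.47791655 0.00929113 0.024     ] plug [0.48086716 0.05316872 0.024     ]
('reel', (418, 38)) [ 0.51767394 -0.2481845   0.005     ]
('br', (265, 170)) [ 0.39900714 -0.04554873  0.005     ]
('wr', (475, 128)) [ 0.40033087 -0.31505138  0.005     ]
('wr2', (372, 190)) [ 0.34434718 -0.18073831  0.005     ]
```

```bash
python3 - <<'E'
from h import *
crop('side0',275,235,315,285,12,'c4')
E
python3 go.py .468 -.038 .037 -12.3
```

```text
t 1.6 tcp [ 0.4093 -0.03    0.1998] yaw -11.39 F [ 0.3 -0.5  0.1] open 0.08532604395981894 q [-12. -13.  95.   0.  98.  89.]
shift [ 59.5  -3.6 162.7] turn 0.9064048196040826
```

View pics/c4.png

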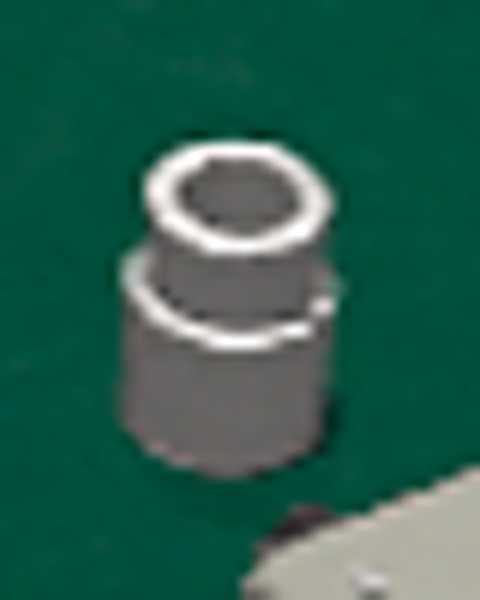

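{"api": "send_rows", "payload": {"series": [[30,-2,20,0.9],[58,-3.6,50,0.9],[59.5,-3.6,75,0.9],[59.5,-3.6,100,0.9],[59.5,-3.6,100,0.9]]}}

```text
time: 2.1
tcp_pos: [0.4658, -0.0396, 0.0963]
tcp_rot: [[0.976, -0.216, -0.01], [-0.216, -0.976, 0.002], [-0.01, 0.0, -1.0]]
contact_force: [-0.0, -0.2, -0.3]
opening: 0.0858
```

```bash
python3 -c "
from h import *
grab('wrist','w2');grab('side','s2')
crop('s2',225,95,385,215,5,'c5')"; python3 go.py .468 -.038 .037 -12.3
```

```text
t 2.2 tcp [ 0.4684 -0.0396  0.1004] yaw -12.42 F [-0.1 -0.1  0.8] open 0.08557965506835681 q [-12.  -3.  97.   0.  86.  91.]
shift [-0.6 -1.4 63.4] turn -0.11951484567457094
```

View pics/w2.png

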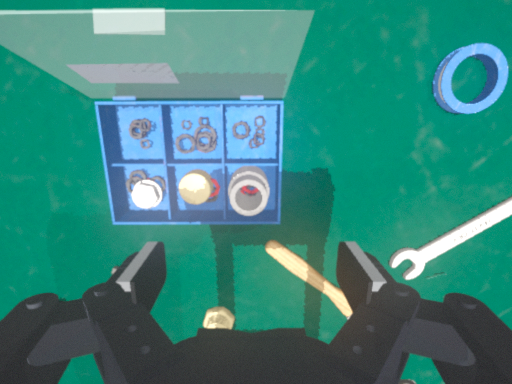

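View pics/c5.png

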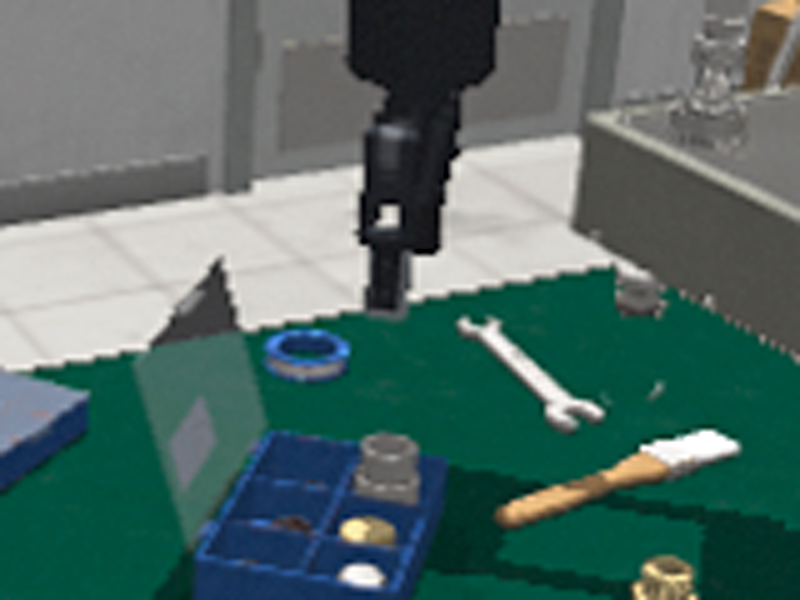

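Run:
```python
from h import *
c=load('w2'); print(proj(c,[[.468,-.038,.051],[.468,-.038,.03]]))
crop('w2',210,150,300,230,7,'c6')
```

```text
[[247.87328988 197.30080134]
 [248.114668   190.11932645]]
```

View pics/c6.png

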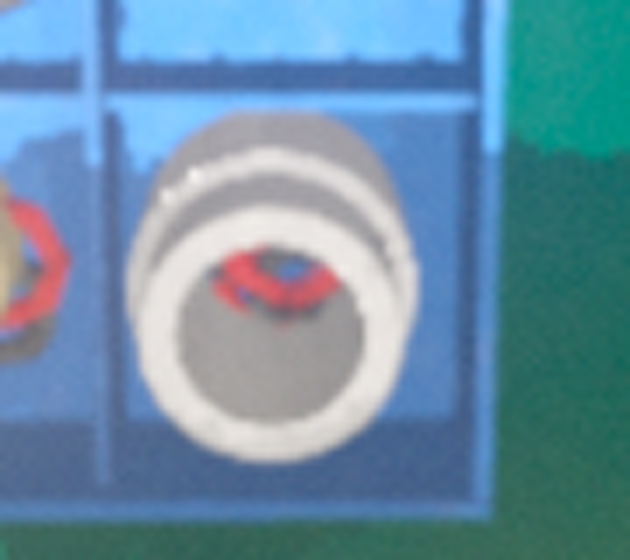

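{"api": "send_rows", "payload": {"series": [[-0.5,-0.8,25,0],[-0.5,-0.8,45,0],[-0.5,-0.8,58,0],[-0.5,-0.8,63.5,0],[-0.5,-0.8,63.5,0],[-0.5,-0.8,63.5,0]]}}

```text
time: 2.8
tcp_pos: [0.469, -0.0389, 0.0383]
tcp_rot: [[0.977, -0.215, 0.0], [-0.215, -0.977, 0.0], [0.0, -0.0, -1.0]]
contact_force: [0.9, 0.6, 0.1]
opening: 0.0856
```

```bash
python3 -c "
from h import *
grab('side','s3')
crop('s3',225,115,345,215,6,'c7')"; python3 go.py .468 -.0388 .037 -12.3
```

```text
t 2.85 tcp [ 0.469  -0.0389  0.0383] yaw -12.42 F [ 0.8 -0.  -0.2] open 0.085495515220835 q [-12.  -0. 102.   0.  78.  91.]
shift [-1.1  0.1  1.3] turn -0.11841158934327467
```

View pics/c7.png

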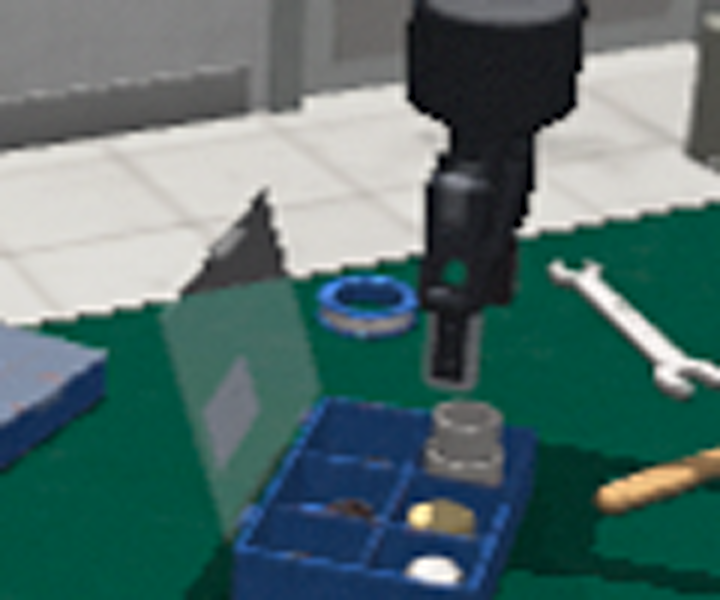

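Run:
```python
from h import *
c=load('s3')
for z in(.037,.05,.06,.07): print(z,proj(c,[[.478,.004,z],[.481,.016,z],[.459,-.08,z]]).round(1).tolist())
```

```text
0.037 [[298.3, 195.3], [297.1, 197.5], [304.8, 181.4]]
0.05 [[298.6, 191.1], [297.5, 193.3], [305.1, 177.4]]
0.06 [[298.8, 187.9], [297.7, 190.0], [305.4, 174.3]]
0.07 [[299.1, 184.6], [297.9, 186.7], [305.7, 171.2]]
```

Run:
```python
from h import *
c=grab('wrist','w3'); d=grab('scene','sc3')
R=np.array(telemetry.get_obs()['tcp_rot']);p=np.array(telemetry.get_obs()['tcp_pos'])
P=[p+R@np.array([0,y,z])/1e3 for y in(-43,43) for z in (0,-13,-30)]
print(proj(c,P).round(0).tolist()); print(proj(d,P).round(0).tolist())
print(proj(load('s3'),P).round(0).tolist())
crop('sc3',150,120,310,260,5,'c8')
```

```text
[[185.0, 221.0], [181.0, 228.0], [174.0, 240.0], [315.0, 221.0], [320.0, 228.0], [327.0, 240.0]]
[[217.0, 211.0], [217.0, 207.0], [216.0, 203.0], [226.0, 241.0], [226.0, 238.0], [225.0, 234.0]]
[[298.0, 195.0], [299.0, 191.0], [299.0, 185.0], [305.0, 181.0], [305.0, 177.0], [305.0, 172.0]]
```

View pics/w3.png

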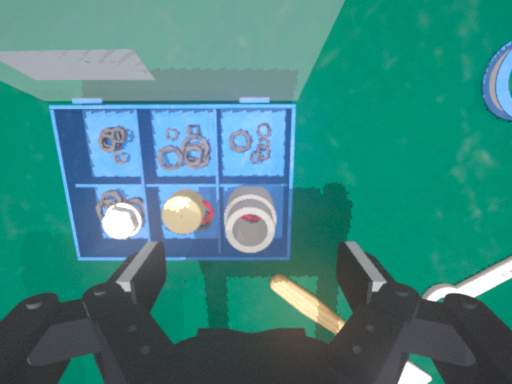

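View pics/c8.png

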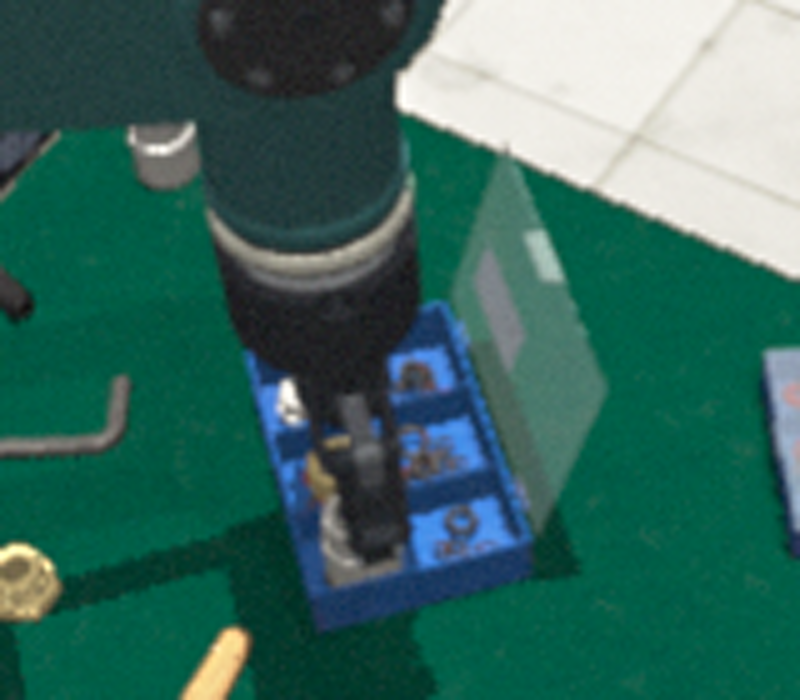

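{"api": "send_rows", "payload": {"series": [[0,0,0,0],[0,0,0,0],[0,0,0,0],[0,0,0,0],[0,0,0,0],[0,0,0,0]], "hand": 0.47, "newtons": 30}}

```text
time: 3.55
tcp_pos: [0.4688, -0.0388, 0.038]
tcp_rot: [[0.977, -0.215, 0.0], [-0.215, -0.977, 0.0], [0.0, -0.0, -1.0]]
contact_force: [0.2, 0.3, 0.7]
opening: 0.0401
```

```bash
python3 -c "
from h import *
grab('side','s4');grab('wrist','w4');grab('scene','sc4')
a=[]
crop('s4',225,115,345,215,6,'c9');crop('sc4',170,170,290,270,6,'c10')
cv2.imwrite('pics/c11.png',np.vstack([cv2.imread('pics/c9.png'),cv2.imread('pics/c10.png')])[::2,::2])
"; python3 go.py .468 -.0388 .037 -12.3
```

```text
t 3.7 tcp [ 0.4688 -0.0388  0.038 ] yaw -12.42 F [-0.1 -0.4 -0.2] open 0.04021695395765743 q [-12.  -0. 102.   0.  78.  91.]
shift [-0.8  0.2  1. ] turn -0.11641220889635129
```

View pics/c11.png

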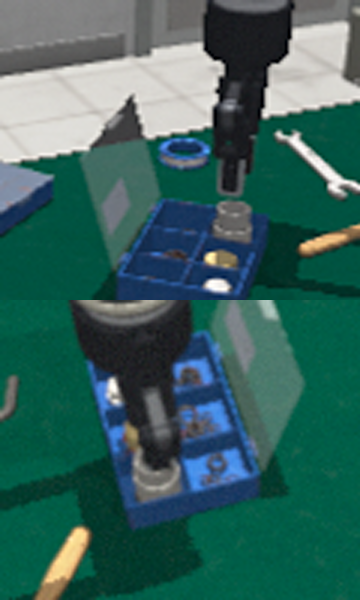

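View pics/w4.png

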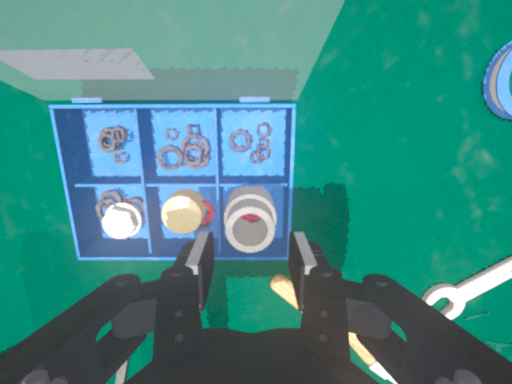

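Run:
```python
from h import *
R=np.array(telemetry.get_obs()['tcp_rot']);p=np.array(telemetry.get_obs()['tcp_pos'])
for f in('s4','w4','sc4'):
  for x in (-11,0,11):
    print(f,x,[proj(load(f),[p+R@np.array([x,y,z])/1e3])[0].round(0).tolist() for y in(-23,23) for z in(0,-20,-40)])
crop('s4',280,140,325,195,12,'c12');crop('w4',170,200,330,300,5,'c13')
```

```text
s4 -11 [[304.0, 192.0], [304.0, 186.0], [305.0, 179.0], [307.0, 185.0], [308.0, 178.0], [308.0, 172.0]]
s4 0 [[300.0, 191.0], [300.0, 185.0], [301.0, 179.0], [303.0, 184.0], [304.0, 178.0], [304.0, 171.0]]
s4 11 [[296.0, 191.0], [296.0, 184.0], [297.0, 178.0], [299.0, 183.0], [300.0, 177.0], [300.0, 171.0]]
w4 -11 [[216.0, 236.0], [212.0, 250.0], [207.0, 267.0], [285.0, 236.0], [288.0, 250.0], [293.0, 267.0]]
w4 0 [[215.0, 221.0], [212.0, 233.0], [207.0, 248.0], [285.0, 221.0], [289.0, 233.0], [294.0, 248.0]]
w4 11 [[215.0, 205.0], [211.0, 216.0], [206.0, 229.0], [286.0, 205.0], [290.0, 215.0], [295.0, 229.0]]
sc4 -11 [[215.0, 218.0], [214.0, 214.0], [213.0, 209.0], [219.0, 235.0], [218.0, 230.0], [218.0, 225.0]]
sc4 0 [[219.0, 217.0], [219.0, 213.0], [218.0, 208.0], [224.0, 233.0], [223.0, 229.0], [223.0, 224.0]]
sc4 11 [[224.0, 216.0], [223.0, 211.0], [222.0, 207.0], [229.0, 232.0], [228.0, 228.0], [227.0, 223.0]]
```

View pics/c12.png

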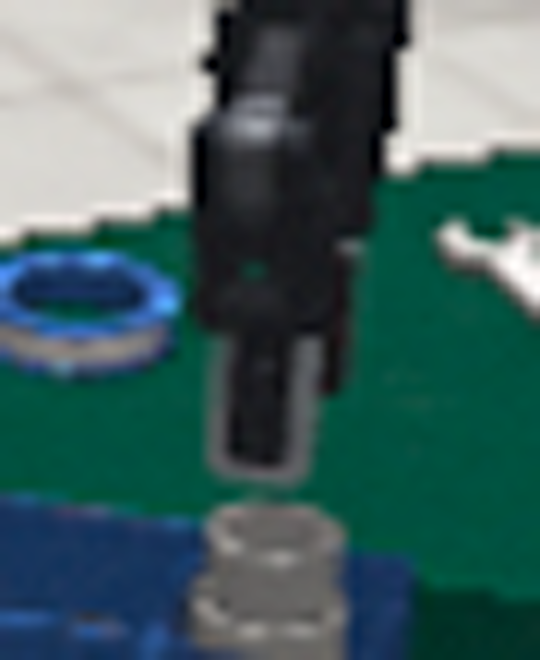

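View pics/c13.png

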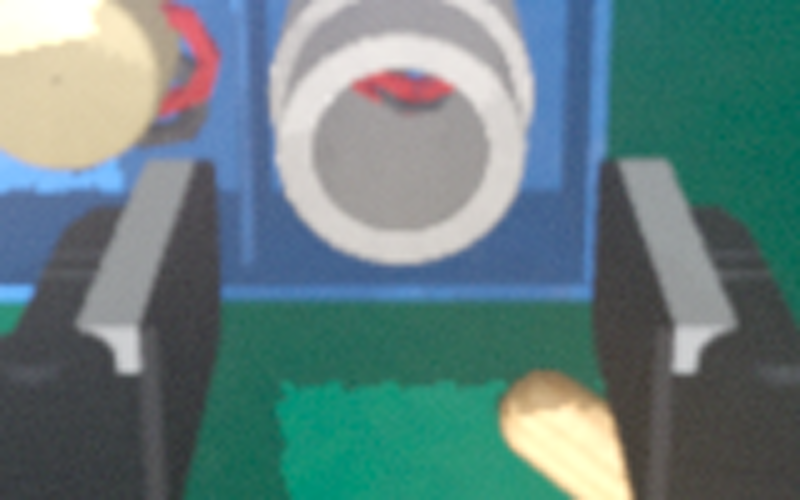

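{"api": "send_rows", "payload": {"series": [[-0.5,0,0,0],[-0.5,0,0,0],[-0.5,0,5,0],[-0.5,0,10,0],[-0.5,0,15,0],[-0.5,0,20,0],[-0.5,0,20,0]], "hand": 0.7}}

```text
time: 4.4
tcp_pos: [0.4674, -0.0385, 0.0168]
tcp_rot: [[0.977, -0.215, -0.002], [-0.215, -0.977, 0.001], [-0.002, -0.0, -1.0]]
contact_force: [0.3, -0.0, -0.5]
opening: 0.0597
```

```bash
python3 -c "
from h import *
grab('side','s5');grab('wrist','w5')
crop('s5',250,115,340,215,6,'c14');crop('w5',100,150,380,300,2,'c15')
"; python3 go.py .468 -.0388 .0 -12.3
```

```text
t 4.5 tcp [ 0.4682 -0.0386  0.0178] yaw -12.41 F [-0.5  0.7  0.3] open 0.059708922409689336 q [-12.   1. 103.   0.  76.  91.]
shift [-0.1  0.2 17.8] turn -0.11454993576679762
```

View pics/c14.png

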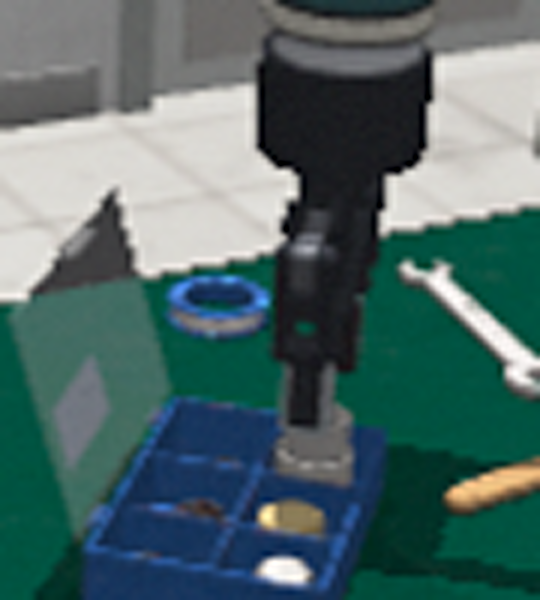

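View pics/c15.png

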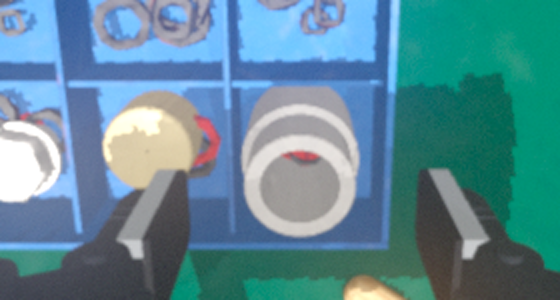

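{"api": "send_rows", "payload": {"series": [[0,0,6,0],[0,0,12,0],[0,0,17,0],[0,0,20,0],[0,0,20,0],[0,0,20,0]]}}

```text
time: 5.1
tcp_pos: [0.4682, -0.0386, -0.0023]
tcp_rot: [[0.977, -0.215, -0.001], [-0.215, -0.977, 0.0], [-0.001, -0.0, -1.0]]
contact_force: [0.2, 0.4, 0.3]
opening: 0.06
```

{"api": "send_rows", "payload": {"series": [[0,0,0,0],[0,0,0,0],[0,0,0,0],[0,0,0,0],[0,0,0,0],[0,0,0,0],[0,0,0,0]], "hand": 0.2, "newtons": 50}}

```text
time: 5.8
tcp_pos: [0.4686, -0.0386, -0.0017]
tcp_rot: [[0.977, -0.215, 0.001], [-0.215, -0.977, 0.0], [0.001, -0.0, -1.0]]
contact_force: [0.4, 0.6, 5.3]
opening: 0.0314
```

```bash
python3 -c "
from h import *
grab('side','s6');grab('wrist','w6')
crop('s6',250,115,340,215,6,'c16');crop('w6',100,150,380,300,2,'c17')
"; python3 go.py .468 -.0388 .0 -12.3
```

```text
t 5.9 tcp [ 0.4686 -0.0387 -0.0017] yaw -12.41 F [-1.3  0.5  5.7] open 0.03149155990889817 q [-12.   2. 105.   0.  73.  91.]
shift [-0.6  0.3 -1.7] turn -0.11252408746551623
```

View pics/c16.png

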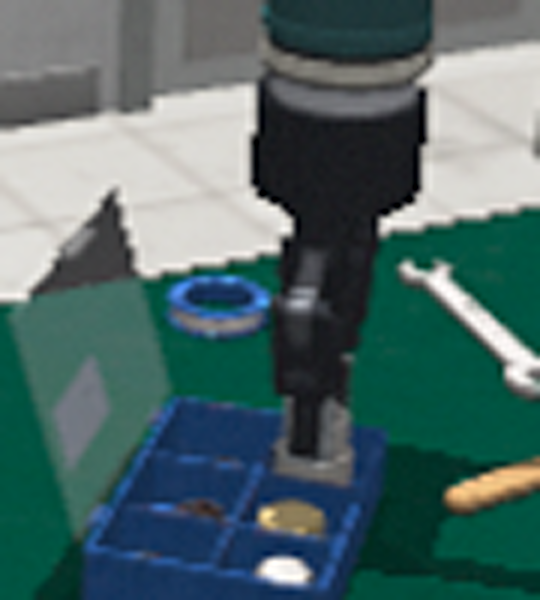

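View pics/c17.png

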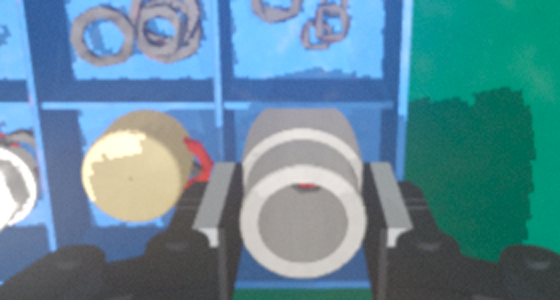

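{"api": "send_rows", "payload": {"series": [[0,0,-5,0],[0,0,-15,0],[0,0,-30,0],[0,0,-45,0],[0,0,-60,0],[0,0,-70,0],[0,0,-70,0]]}}

```text
time: 6.6
tcp_pos: [0.4698, -0.039, 0.07]
tcp_rot: [[0.977, -0.215, 0.004], [-0.215, -0.977, -0.0], [0.004, -0.0, -1.0]]
contact_force: [-0.0, -0.3, -1.1]
opening: 0.0312
```

```bash
python3 -c "
from h import *
grab('side','s7')
crop('s7',240,95,340,215,6,'c18')
"; python3 go.py .49 -.16 .067 -12.3
```

```text
t 6.65 tcp [ 0.469  -0.0388  0.0689] yaw -12.41 F [-0.5  0.7 -1.9] open 0.03158211421357783 q [-12.  -2. 100.   0.  82.  91.]
shift [ 46.5 113.9   1.9] turn -0.1111831388422484
```

View pics/c18.png

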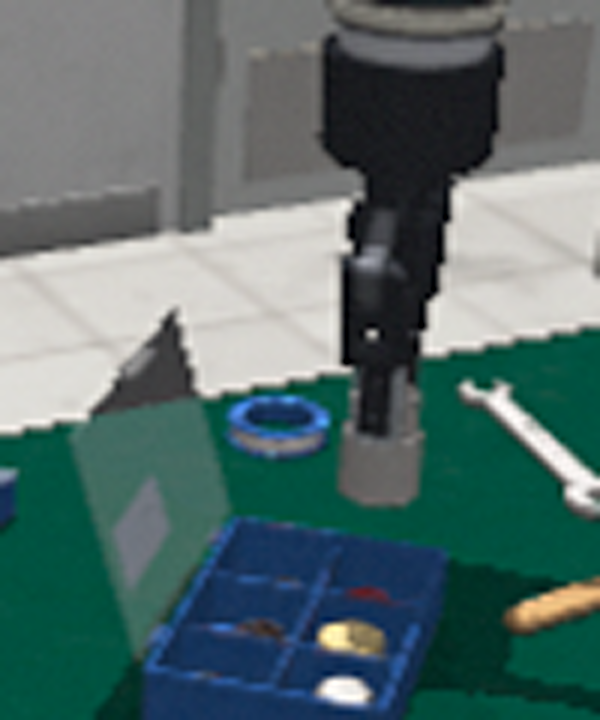

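{"api": "send_rows", "payload": {"series": [[0,25,0,0],[0,60,0,0],[15,95,0,0],[35,112,0,0],[46,114,10,0],[46,114,30,0],[46,114,50,0],[46,114,60,0]]}}

```text
time: 7.45
tcp_pos: [0.4872, -0.1592, 0.0055]
tcp_rot: [[0.977, -0.215, -0.004], [-0.215, -0.977, 0.002], [-0.004, -0.002, -1.0]]
contact_force: [-0.7, 0.1, -1.6]
opening: 0.0314
```

```bash
python3 go.py .49 -.16 -.003 -12.3
```

```text
t 7.45 tcp [ 0.4872 -0.1592  0.0055] yaw -12.43 F [-0.7  0.1 -1.6] open 0.0314087063883208 q [-24.   7.  98.   0.  75.  78.]
shift [2.9 0.2 8.5] turn -0.13003001331496655
```

{"api": "send_rows", "payload": {"series": [[2.5,0,3,0],[2.5,0,5,0],[2.5,0,7,0],[2.5,0,8,0],[2.5,0,8.5,0],[2.5,0,8.5,0]]}}

```text
time: 8.05
tcp_pos: [0.49, -0.1598, -0.0025]
tcp_rot: [[0.977, -0.215, -0.003], [-0.215, -0.977, 0.002], [-0.003, -0.001, -1.0]]
contact_force: [-0.3, 0.5, -1.5]
opening: 0.0314
```

```bash
python3 -c "
from h import *
grab('side','s8')
crop('s8',240,95,340,195,6,'c19')
"; python3 go.py .49 -.16 -.004 -12.3
```

```text
t 8.1 tcp [ 0.4899 -0.1598 -0.0025] yaw -12.43 F [ 0.1 -0.2 -1. ] open 0.0315150888857495 q [-24.   8.  98.   0.  74.  78.]
shift [0.1 0.2 1.5] turn -0.12865572925781876
```

View pics/c19.png

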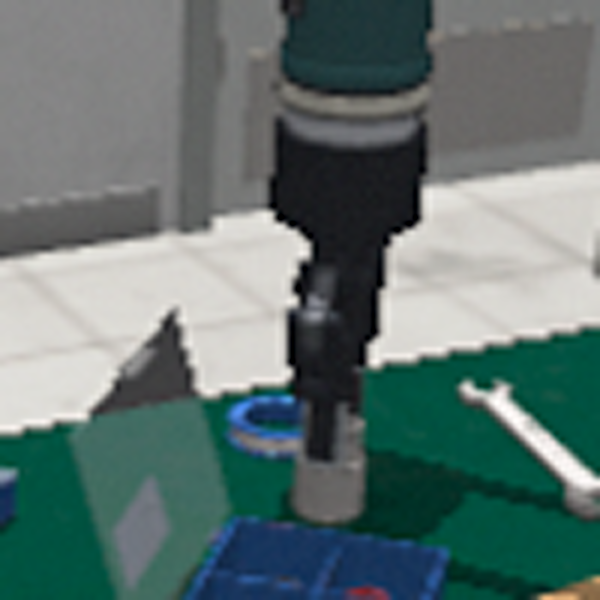

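Near the mat; lower in small steps until contact shows.

{"api": "send_rows", "payload": {"series": [[0,0,1,0],[0,0,1.5,0],[0,0,1.5,0],[0,0,1.5,0]]}}

```text
time: 8.5
tcp_pos: [0.4901, -0.1599, -0.0037]
tcp_rot: [[0.977, -0.215, -0.002], [-0.215, -0.977, 0.002], [-0.003, -0.001, -1.0]]
contact_force: [0.1, -1.3, 0.0]
opening: 0.0312
```

{"api": "send_rows", "payload": {"series": [[0,0,0.7,0],[0,0,0.7,0],[0,0,0.7,0]]}}

```text
time: 8.8
tcp_pos: [0.4904, -0.1599, -0.0038]
tcp_rot: [[0.977, -0.215, -0.002], [-0.215, -0.977, 0.002], [-0.002, -0.001, -1.0]]
contact_force: [-3.1, 0.2, 5.5]
opening: 0.0313
```

Contact (5.5 N). Release with partial opening, then rise.

{"api": "send_rows", "payload": {"series": [[0,0,0,0],[0,0,0,0],[0,0,0,0],[0,0,0,0],[0,0,0,0],[0,0,-5,0],[0,0,-15,0],[0,0,-30,0]], "hand": 0.65}}

```text
time: 9.6
tcp_pos: [0.4899, -0.1597, 0.0264]
tcp_rot: [[0.977, -0.215, -0.003], [-0.215, -0.977, 0.002], [-0.004, -0.002, -1.0]]
contact_force: [0.5, -0.5, -0.5]
opening: 0.0553
```

{"api": "send_rows", "payload": {"series": [[0,0,-20,0],[0,0,-50,0],[0,0,-90,0],[0,0,-130,0],[0,0,-140,0]]}}

```text
time: 10.1
tcp_pos: [0.4932, -0.1613, 0.1736]
tcp_rot: [[0.977, -0.215, 0.008], [-0.215, -0.977, -0.003], [0.008, 0.001, -1.0]]
contact_force: [-0.3, -0.2, -0.1]
opening: 0.0557
```

```bash
python3 -c "
from h import *
grab('side','s9');c=grab('wrist','w9');grab('scene','sc9')
crop('s9',210,95,340,215,6,'c20')
"; python3 go.py .62 -.15 .2 -12.3
```

```text
t 10.25 tcp [ 0.4907 -0.1602  0.1673] yaw -12.42 F [-0.1 -0.3 -0. ] open 0.05547352007701378 q [-24.   1.  86.   0.  93.  78.]
shift [124.1 -37.8 -32.9] turn -0.12460404305851824
```

View pics/c20.png

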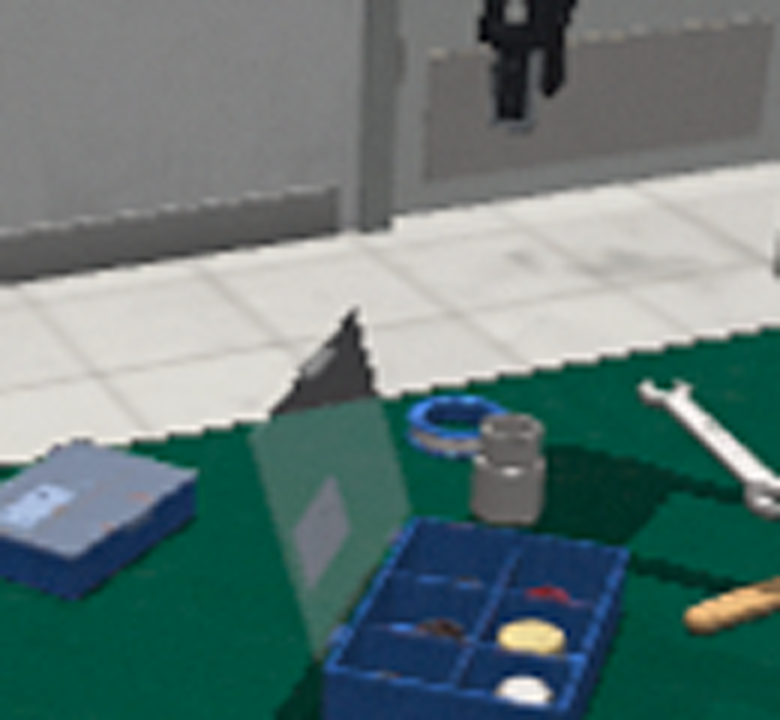

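View pics/w9.png

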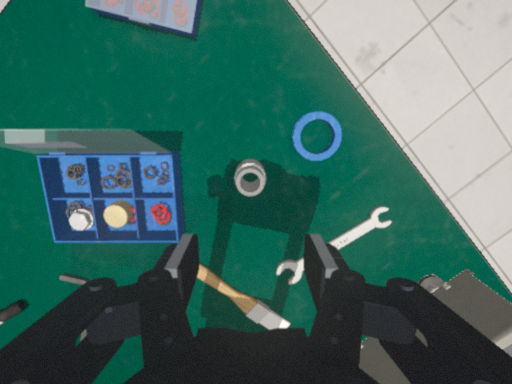

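View pics/sc9.png

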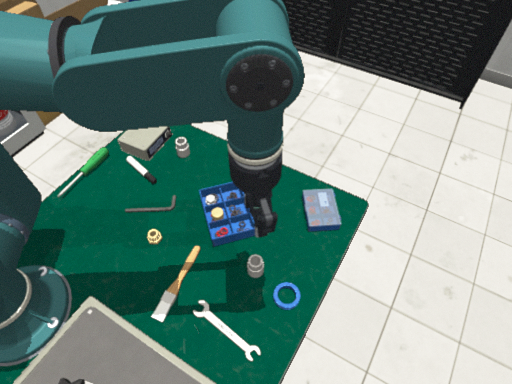

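```bash
python3 go.py .6463 -.0293 .167 -12.3
```

```text
t 10.25 tcp [ 0.4907 -0.1602  0.1673] yaw -12.42 F [-0.1 -0.3 -0. ] open 0.05547352007701378 q [-24.   1.  86.   0.  93.  78.]
shift [ 123.8 -161.3    0.2] turn -0.12460404305851824
```

{"api": "send_rows", "payload": {"series": [[30,0,-10,0],[65,-20,-10,0],[95,-50,-10,0],[115,-90,-10,0],[124,-130,-10,0],[124,-160,0,0],[124,-161,0,0],[124,-161,0,0]], "hand": 0}}

```text
time: 11.05
tcp_pos: [0.6451, -0.029, 0.164]
tcp_rot: [[0.977, -0.214, -0.007], [-0.214, -0.977, 0.001], [-0.007, 0.0, -1.0]]
contact_force: [-0.1, 0.5, -0.6]
opening: 0.0001
```

```bash
python3 -c "
from h import *
grab('side','s10');c=grab('scene','sc10')
crop('s10',190,80,340,215,5,'c21')
"; python3 go.py .6463 -.0293 .06 -12.3
```

```text
t 11.15 tcp [ 0.6456 -0.0306  0.1659] yaw -12.48 F [-0.4  0.4  0.6] open 0.00021287338447140575 q [-8. 18. 67.  0. 96. 95.]
shift [  0.8  -1.4 105.9] turn -0.18222603737418552
```

View pics/c21.png

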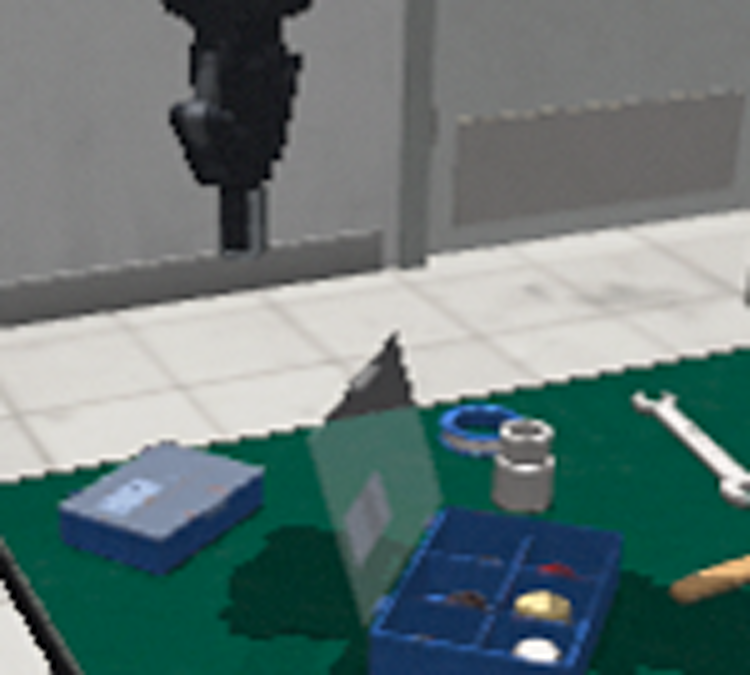

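Run:
```python
from h import *
c=load('s10')
for z in(.166,.19,.2,.21): print(z,proj(c,[[.6456,-.0306,z]]))
```

```text
0.166 [[238.03174882 143.03428148]]
0.19 [[237.89495286 134.46054207]]
0.2 [[237.83724736 130.82702834]]
0.21 [[237.77912266 127.15689475]]
```

{"api": "send_rows", "payload": {"series": [[0,-1,30,0],[0,-1,60,0],[0,-1,85,0],[0,-1,100,0],[0,-1,100,0],[0,-1,100,0]]}}

```text
time: 11.75
tcp_pos: [0.6459, -0.0304, 0.0669]
tcp_rot: [[0.976, -0.217, -0.002], [-0.217, -0.976, 0.001], [-0.003, -0.0, -1.0]]
contact_force: [0.5, 0.3, 0.3]
opening: -0.0
```

```bash
python3 -c "
from h import *
grab('side','s11')
crop('s11',190,80,340,215,5,'c22')
"; python3 go.py .5975 -.0187 .065 -12.3
```

```text
t 11.8 tcp [ 0.6466 -0.0302  0.0679] yaw -12.52 F [0.9 0.5 0.3] open 0.0004618252002942465 q [-8. 20. 75.  0. 85. 95.]
shift [-50.4  -0.6   3. ] turn -0.22199926256156388
```

View pics/c22.png

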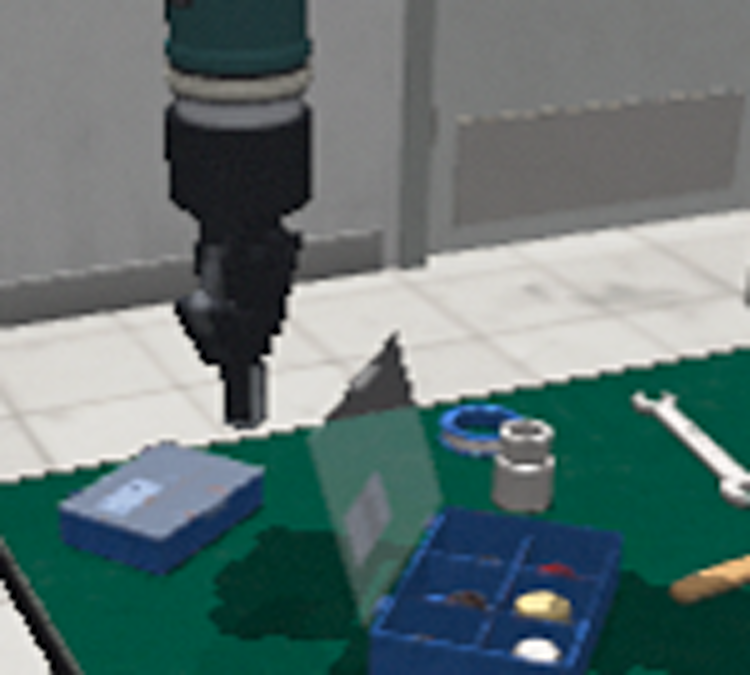

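{"api": "send_rows", "payload": {"series": [[-20,0,0,0],[-40,0,0,0],[-55,0,0,0],[-67,0,0,0],[-79,0,0,0],[-91,0,0,0],[-100,0,0,0],[-100,0,0,0]]}}

```text
time: 12.6
tcp_pos: [0.5479, -0.0082, 0.0683]
tcp_rot: [[0.976, -0.217, -0.001], [-0.217, -0.976, 0.001], [-0.001, -0.0, -1.0]]
contact_force: [-1.4, 0.1, 0.1]
opening: 0.0
```

```bash
python3 -c "
from h import *
grab('side','s12')
crop('s12',190,80,340,215,5,'c23')
"; python3 go.py .5 -.0 .065 -12.3
```

```text
t 12.65 tcp [ 0.5484 -0.0084  0.0681] yaw -12.52 F [ 0.5 -0.1 -0.1] open -8.947020886433728e-05 q [-7.  8. 90.  0. 82. 96.]
shift [-49.1   2.3   3.2] turn -0.21633831380524882
```

View pics/c23.png

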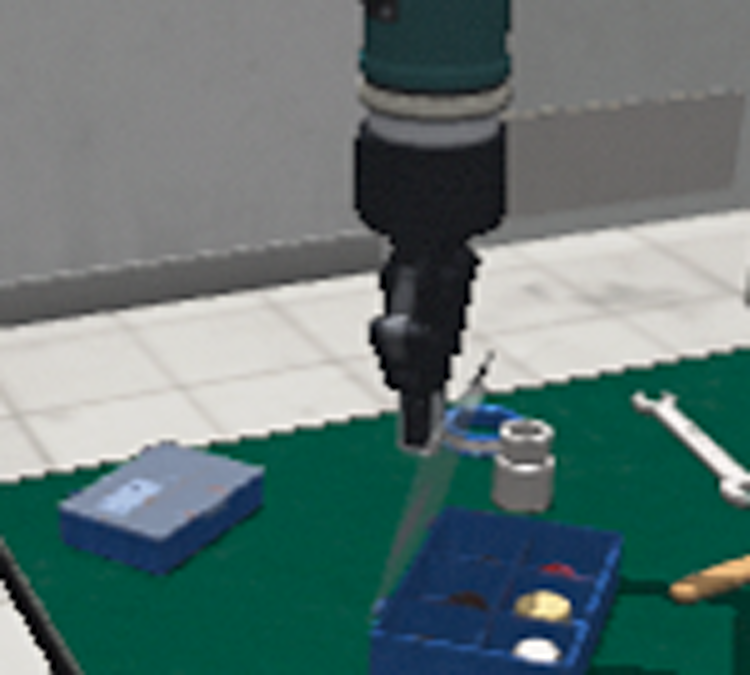

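{"api": "send_rows", "payload": {"series": [[-10,0,0,0],[-20,0,0,0],[-30,0,2,0],[-40,0,5,0],[-50,0,8,0],[-58,0,12,0],[-64,0,16,0],[-66,0,18,0]]}}

```text
time: 13.45
tcp_pos: [0.4827, 0.0062, 0.0494]
tcp_rot: [[0.976, -0.217, -0.002], [-0.217, -0.976, 0.001], [-0.002, -0.0, -1.0]]
contact_force: [-1.0, 0.1, -0.2]
opening: 0.0003
```

```bash
python3 -c "
from h import *
grab('side','s13')
crop('s13',190,80,340,215,5,'c24')
"; python3 go.py .5 -.0 .0 -12.3
```

```text
t 13.5 tcp [0.4827 0.0062 0.0493] yaw -12.51 F [-0.1  0.6 -0.1] open -0.00034446796971030375 q [ -6.   1. 100.   0.  80.  96.]
shift [18.4  2.3 49.2] turn -0.21096686896453676
```

View pics/c24.png

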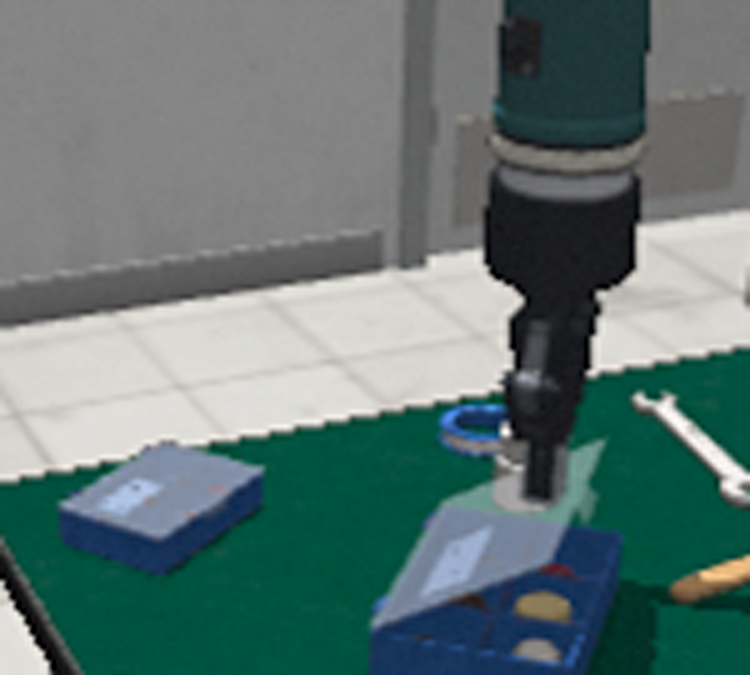

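{"api": "send_rows", "payload": {"series": [[-3,0,8,0],[-6,0,16,0],[-9,0,24,0],[-12,0,31,0],[-14,0,37,0],[-15,0,42,0],[-15,0,45,0],[-15,0,45,0]]}}

```text
time: 14.3
tcp_pos: [0.4675, 0.0095, 0.0037]
tcp_rot: [[0.976, -0.217, -0.004], [-0.217, -0.976, 0.001], [-0.004, -0.0, -1.0]]
contact_force: [0.5, -0.9, -0.4]
opening: 0.0001
```

```bash
python3 -c "
from h import *
grab('side','s14')
crop('s14',190,80,340,215,5,'c25')
"; python3 go.py .5 -.0 .0 -12.3
```

```text
t 14.35 tcp [0.4678 0.0095 0.0041] yaw -12.51 F [-0.2  0.1  0.6] open 0.00014632344794310702 q [ -6.   2. 104.   0.  74.  97.]
shift [33.5  2.3  4. ] turn -0.20914663332608896
```

View pics/c25.png

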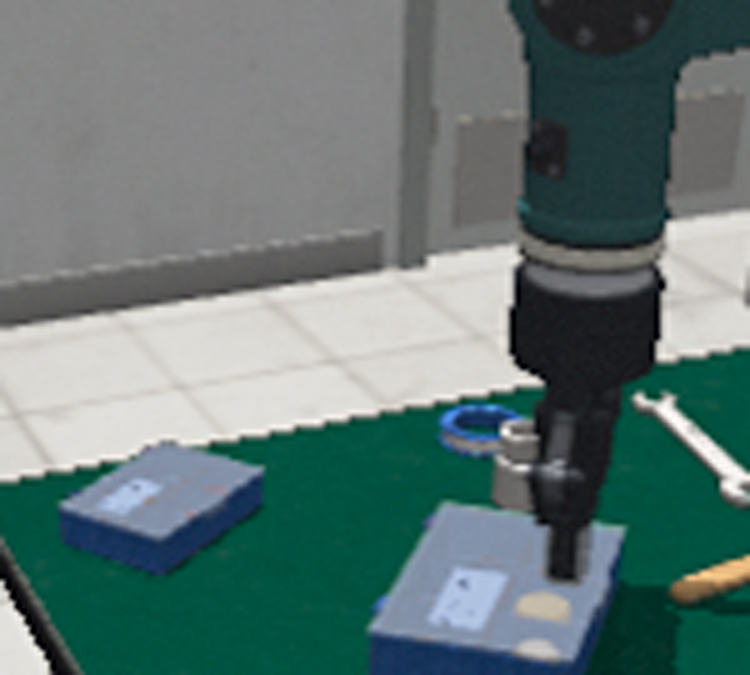

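Almost shut; press gently until a force shows.

{"api": "send_rows", "payload": {"series": [[-3,0,1,0],[-3,0,2,0],[-3,0,3,0],[-3,0,3,0],[-3,0,3,0]]}}

```text
time: 14.85
tcp_pos: [0.465, 0.0101, 0.0012]
tcp_rot: [[0.976, -0.217, -0.003], [-0.217, -0.976, 0.001], [-0.003, -0.0, -1.0]]
contact_force: [0.8, 0.9, 0.3]
opening: 0.0002
```

{"api": "send_rows", "payload": {"series": [[0,0,1,0],[0,0,1,0],[0,0,1,0]]}}

```text
time: 15.15
tcp_pos: [0.465, 0.0101, 0.0002]
tcp_rot: [[0.976, -0.217, -0.003], [-0.217, -0.976, 0.001], [-0.003, -0.0, -1.0]]
contact_force: [-0.0, -0.5, 0.1]
opening: -0.0005
```

{"api": "send_rows", "payload": {"series": [[0,0,1,0],[0,0,1,0],[0,0,1,0]]}}

```text
time: 15.45
tcp_pos: [0.4651, 0.0102, -0.0002]
tcp_rot: [[0.976, -0.217, -0.003], [-0.217, -0.976, 0.001], [-0.003, -0.0, -1.0]]
contact_force: [-2.3, 0.2, 4.7]
opening: 0.0002
```

{"api": "send_rows", "payload": {"series": [[0,0,1,0],[0,0,1,0],[0,0,1,0]]}}

```text
time: 15.75
tcp_pos: [0.4651, 0.0101, -0.0003]
tcp_rot: [[0.976, -0.217, -0.003], [-0.217, -0.976, 0.001], [-0.003, -0.0, -1.0]]
contact_force: [-4.3, -0.4, 6.8]
opening: 0.0004
```

{"api": "send_rows", "payload": {"series": [[0,0,0,0],[0,0,-3,0],[0,0,-15,0],[0,0,-40,0],[-10,0,-80,0],[-30,0,-120,0],[-40,0,-150,0],[-40,0,-150,0]]}}

```text
time: 16.55
tcp_pos: [0.4291, 0.0186, 0.1563]
tcp_rot: [[0.976, -0.216, 0.009], [-0.216, -0.976, -0.0], [0.009, -0.002, -1.0]]
contact_force: [0.8, -0.3, 0.2]
opening: -0.0001
```

```bash
python3 -c "
from h import *
grab('side','s15');grab('wrist','w15');grab('scene','sc15')
crop('s15',210,120,340,240,6,'c26')
"; python3 go.py .5 -.0 .0 -12.3
```

```text
t 16.7 tcp [0.4264 0.0187 0.1496] yaw -12.5 F [ 0.4  0.  -0.4] open 0.00015245662554565822 q [ -5. -10.  98.   0.  92.  97.]
shift [ 76.4   2.3 149.4] turn -0.2044132267856078
```

View pics/c26.png

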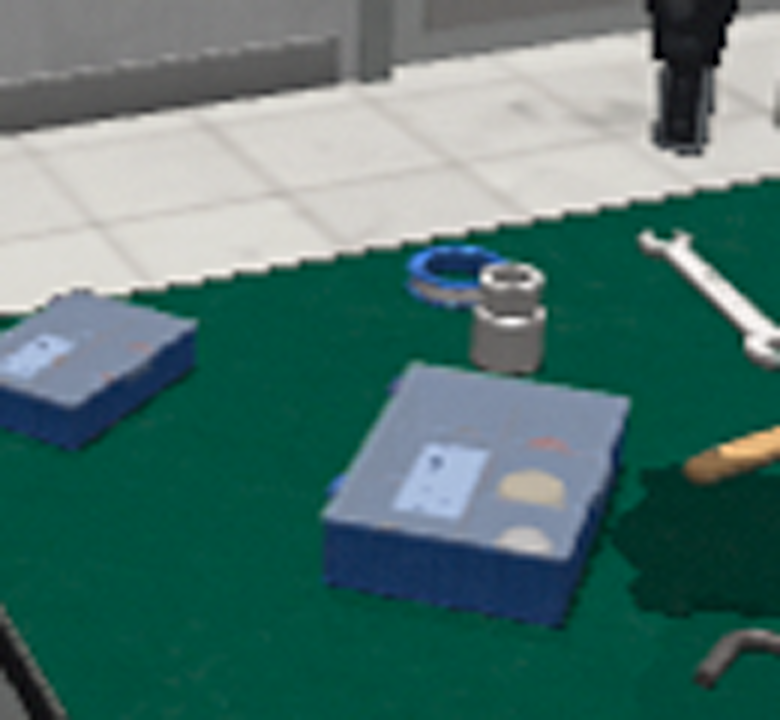

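View pics/w15.png

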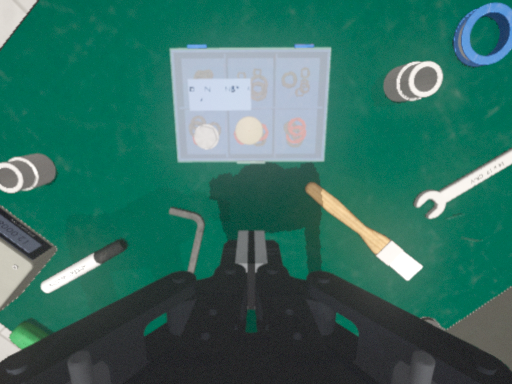

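View pics/sc15.png

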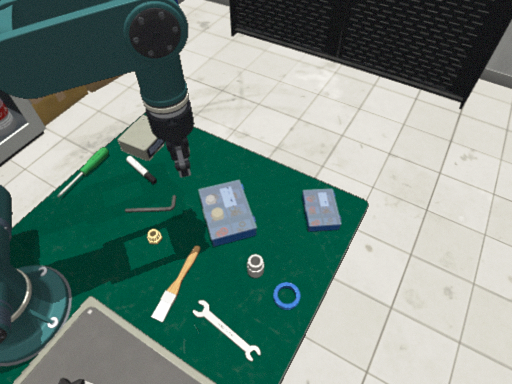

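```bash
python3 -c "
from h import *
print(manip.hand_in())"
```

```text
the job is handed in; nothing more can be done
None
```

I lifted the steel sleeve out of the box's right-hand front compartment and stood it upright on the mat at about (0.49, -0.16) m, clear of the box and the tape reel. Then I pushed the lid over from behind and pressed it down until it met firm resistance (about 7 N). I handed the job in at 16.7 s with the gripper empty and raised clear.

**Last checks:** All three cameras show the lid flat on the box and the sleeve upright. The cap nut, plug, mat sleeve, reel and tools look undisturbed. The wrist force readings between moves stayed under 10 N. I judged the lid fully shut from the firm contact and the pictures, not from a joint reading.

**Disagreements with the description:**
- **Finger length:** The pictures put the finger ends about 36 to 40 mm behind the stated TCP, so I set the heights by the pictures. My first descent stopped above the sleeve because of this.
- **Box depth:** The rim measured about 104 mm along x, against the 113 mm given.
- **Sleeve shape:** It is stepped, with an upper part about 31 mm across by the gripper opening; I gripped it there.

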